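Charge the torch packs before the power cut

ROBOT

A 7-joint arm with a two-finger parallel gripper is mounted at the origin on the work surface. World frame = base frame: x ahead of the robot, y to its left, z up, the work surface at z = 0. Lengths are in m, angles in degrees, forces in N, time in s.
With the tool pointing down it reaches from about 0.4 to 0.75 m from the base axis. Payload 19.5 kg.
Tool frame: the origin (TCP) lies on the centre line of the jaws, within the pads' length; the fingertips stand 8 mm ahead of it and the grasp point (between the pads) lies 11 mm behind it; z points along the fingers, y is the direction in which the jaws open and shut (so a half turn about z gives the same grasp; the last joint's range is limited). The gripper opens to 85 mm and grips with 20 to 120 N. Pads are 22 mm wide; open, the fingers measure 114 mm over their backs; the gripper's body (76 mm by 85 mm) begins 54 mm behind the grasp point. The pads swing forward as they close: fully open they stand 13 mm farther back than shut.
Start: joints at [66.022, 40.479, -1.581, 85.061, 1.261, 54.483, -4.326], TCP at [0.212, -0.535, 0.239] pointing down, gripper open.
Joint ranges: [-155.06, 155.06], [-18.47, 123.98], [-90, 86.84], [0, 140.48], [-83.41, 263.41], [0, 116], [-161.91, 161.91]. Speed limits (degrees/s): [108.29, 108.29, 147.25, 147.25, 172.46, 172.46, 172.46].

INTERFACE

Orientations are given as [roll, pitch, yaw] about the fixed x, y, z axes, in that order (R = Rz(yaw) Ry(pitch) Rx(roll)).
In Python, from rig import r, eyes, job gives the robot as it stands.
- The arm moves only by the tool jog_arm, never from a script. Its argument "motion" is a list of rows, each a list of 3 entries, a list of its own where there are three numbers: the opening, from -1 (shut) to 1 (fully open), so that 0 is half open, then the shift along the world's x, y, z in mm, then the turn, a rotation vector about the world's x, y, z in rad. In form: [[hand, [tx, ty, tz], [ax, ay, az]], ...]. A call has 1 to 8 rows; each row shifts and turns the commanded pose from where the row before left it; what a row does not reach is not made up. A row lasts 1/12 s, in which the tool goes at most 41.7 mm and 7.16 degrees, less where a joint would pass 70% of its speed; a pose out of reach is approached as far as the arm can. A call with a gripper value outside its range is refused whole. The fingers move at their own pace and stop on an object; the grip force is fixed at half the most. Time passes only in rows, so rows that do not move let the fingers close. It gives the time, the measured TCP pose, the force and the opening at its end, in the units of the state.
- r.read_state(): the state, without advancing time (a new reading comes with each control period).
- eyes.grab_frame(name): name is "side" or "top"; returns the picture (480x640x3 uint8, red, green, blue); there is no depth.
- eyes.calibration(name): a dict with "fx", "fy", "cx", "cy" (pixels), "dist_coeffs" ([k1, k2, p1, p2, k3] as OpenCV has them; the pictures are not rectified), "world_from_camera" (4x4, takes a point from camera to world coordinates). Camera axes: x right, y down, z forward; pixel columns grow to the right and rows downward; lengths in m; the calibration is good to about 2 mm. A picture is of the moment at which its call begins. calibration takes no time and is no camera call.
- job.sign_off(): hands the job in, once; it reports no verdict.
The state is a dict: "t": time; "qpos": joint angles; "qvel": joint speeds; "tau": joint torques, N m; "eef_pos": TCP position; "ee_rot": TCP orientation; "contact_force": force on the tool from outside, world axes, zero at the start; "wrist_torque": the same for the moment, N m; "gripper_width": opening from 0.0 (shut) to 1.0 (fully open).
Only numpy, scipy, OpenCV 4.12 (cv2) and the standard library are available. Lean on these libraries where they do the work, as an engineer would, in place of code of your own. Each camera call takes 0.05 s, during which the arm holds its last target. There are 200 camera calls.

TASK

Put the two battery packs in the hallway charger to charge: lay one fully down in the bay marked with one dot first, then the other in the bay marked with two dots, and leave the three-dot bay empty. With both packs in, turn the charger's dial clockwise until it points to its two-dot mark. Leave the torch, dish and clamp where they are.

Things in the scene. Friction and masses are not known exactly. Their poses are not given: they have to be found in the camera images.
- pack1: A rechargeable battery pack for the torch: a light grey block 70 x 34 x 24 mm (x, y, z) with black bands and a copper contact at each end, 120 g give or take, alike end for end and either side up. Origin in its middle. It starts lying flat on the ledge (origin 12 mm up), narrow grip along its y.
- pack2: The second pack, the same as pack1. Either pack may go in either bay.
- bay1_seat (a point): One-dot bay: where a seated pack's middle lies. z points square out of the sloping floor, which is 12 mm below (z leans 29 deg from vertical, away from the robot's side), x runs down the slope, y across. Stops 10 mm high close both ends (84 mm apart inside). At each side two 10 mm lugs (43 mm apart inside) stand 23 to 37 mm up and down slope from the middle; between them is open for fingers.
- bay2_seat (a point): Two-dot bay: the same point and axes, built like the one-dot bay. A pack put on the slope does not slide. The bays stand side by side, 70 mm apart, in an order that changes; each has its number as white raised dots (one, two or three) on the flat rim at its upper end, on the robot's side, 80 mm above the ledge.
- bay3_seat (a point): Three-dot bay: the same point and axes, built like the one-dot bay. It stays empty.
- handle_bar (a point): Middle of the charger's steel carry handle: a level 12 mm bar, 224 mm long along this point's y, 165 mm above the ledge, crossing over all three bays 26 mm from their seats on the robot's side; its posts run down beyond the bays' upper ends. A gripper held upright over a bay strikes it; one leaning outwards, square to the bay's slope, clears it by some 25 mm.
- charger: The charger, fixed to the ledge: white base 170 x 226 mm with the three bays, their slopes falling away from the robot, and at its left (+y) a wing with the dial. Origin under the middle of the middle bay; x points away from the robot; z up.
- dial_grip (a point): Top of the selector dial's grip: a black bar 44 mm long (along this point's x, which is also the way its white pointer line and nose point), 12 mm wide and 26 mm high on a 44 mm disc, standing on the charger's wing (wing top 30 mm, disc top 40 mm, this point 66 mm above the ledge). z is up. It turns about the vertical through this point.
- dial (a joint): Angle of the selector dial in rad. It grows clockwise seen from above. Marks on the wing around it: 0 = off (a line), 0.6 = one dot, 1.2 = two dots, 1.8 = three dots; end stops at 0 and 2.1. It is held by friction (about 0.03 N m), has no spring and stays where it is left.
- torch: Bystander: yellow plastic torch standing on its lens, 150 mm tall, 60 mm wide at the foot. Origin at the foot.
- dish: Bystander: white ceramic dish, 120 mm wide, 32 mm high. Origin under its centre.
- clamp: Bystander: chrome bulldog clamp lying flat, about 75 x 60 x 30 mm. Origin under its middle.
Not all that is in view belongs to the job. Leave any green look-alike of the pack2 alone.

How it is judged:
By the outcome, as a careful person would: the job done as asked, in the order asked, and still so for the second after the job is handed in, with the robot touching nothing.
It also fails if it takes over 72 s, if anything falls off the work surface, if the arm or the gripper's body presses on something with over 40 N, if the wrist force passes 120 N, or if a joint passes its speed limit or range.

## Working session

There is one attempt and no reset: what is moved stays moved. The work goes in short steps, Python scripts to look and compute and a tool call to move; the robot and the scene stay as the last step left them, time stands still between calls to the robot, and variables do not carry over. Pictures are saved under pics/ and viewed, about 8 in all and at most 12, crops included, and the job is handed in when it is done.

Besides the shell and the picture viewer there is one more tool, called by a JSON object that holds its "name" and its "arguments". jog_arm: Moves the arm, as the interface text tells. Its arguments: {"type":"object","properties":{"motion":{"type":"array","items":{"type":"array"}}},"required":["motion"]}

```bash
ls; mkdir -p pics
python3 - <<'E'
from rig import r,eyes,job
import cv2
s=r.read_state();print({k:s[k] for k in ("t","eef_pos","ee_rot","contact_force","gripper_width")})
for n in("side","top"):
    im=eyes.grab_frame(n);cv2.imwrite(f"pics/{n}0.png",im[:,:,::-1]);print(n,eyes.calibration(n))
E
```

```text
pics
{'t': 0.0, 'eef_pos': array([ 0.21148186, -0.53443418,  0.23883738]), 'ee_rot': array([-1.79938230e+02,  2.69124476e-03,  2.15924988e+01]), 'contact_force': array([ 0.47639363,  0.0372822 , -1.27716234]), 'gripper_width': 0.9988528793066315}
side {'fx': 500.0254109715193, 'fy': 500.0254109715193, 'cx': 321.8176259441139, 'cy': 240.98595141950577, 'dist_coeffs': array([-0.11141579,  0.        ,  0.        ,  0.        ,  0.        ]), 'world_from_camera': array([[-0.91855602, -0.21586005,  0.33114841,  0.18788715],
       [-0.39522516,  0.51678986, -0.75942433,  0.82432376],
       [-0.00720476, -0.82845198, -0.56001376,  0.74876373],
       [ 0.        ,  0.        ,  0.        ,  1.        ]])}
top {'fx': 527.0060269622232, 'fy': 527.0060269622232, 'cx': 314.44828530496017, 'cy': 236.24607804588837, 'dist_coeffs': array([0.01269969, 0.        , 0.        , 0.        , 0.        ]), 'world_from_camera': array([[ 1.21908347e-02, -9.87989987e-01,  1.54036262e-01,
         3.85693719e-01],
       [-9.99922160e-01, -1.24545657e-02, -7.47229888e-04,
        -2.91594472e-02],
       [ 2.65671039e-03, -1.54015162e-01, -9.88064913e-01,
         1.35695965e+00],
       [ 0.00000000e+00,  0.00000000e+00,  0.00000000e+00,
         1.00000000e+00]])}
```

View pics/top0.png

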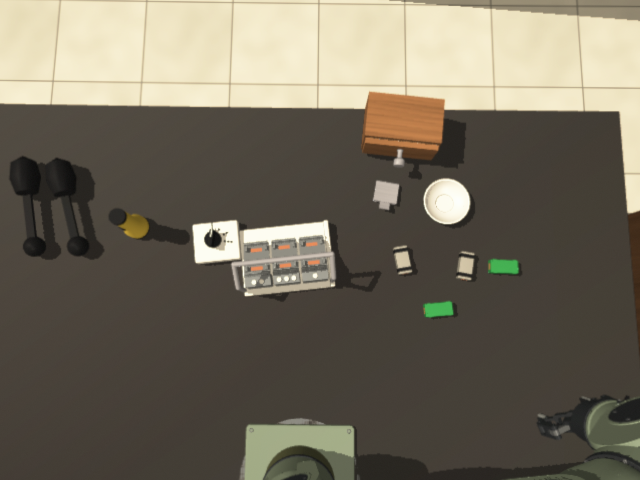

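View pics/side0.png

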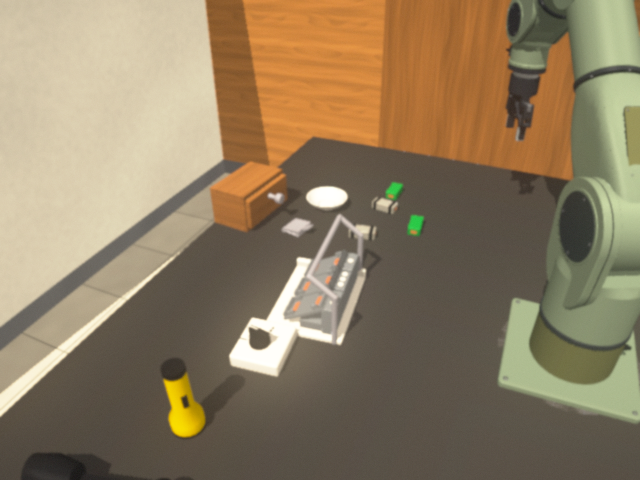

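The top view shows the packs at about (403,261) and (466,266), the charger around (285,258) with its dial at (213,239), and the green decoys at (439,310) and (504,267). Next I'll zoom in on the charger and packs.

Run:
```python
import cv2,numpy as np
im=cv2.imread("pics/top0.png");
a=cv2.resize(im[215:300,185:345],None,fx=5,fy=5,interpolation=cv2.INTER_CUBIC)
b=cv2.resize(im[242:285,385:485],None,fx=4,fy=4,interpolation=cv2.INTER_CUBIC)
s=cv2.imread("pics/side0.png")
c=cv2.resize(s[310:353,230:330],None,fx=4,fy=4,interpolation=cv2.INTER_CUBIC)
cv2.imwrite("pics/crop1.png",np.vstack([a,np.hstack([b,c])]))
```

```text
(no output)
```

View pics/crop1.png

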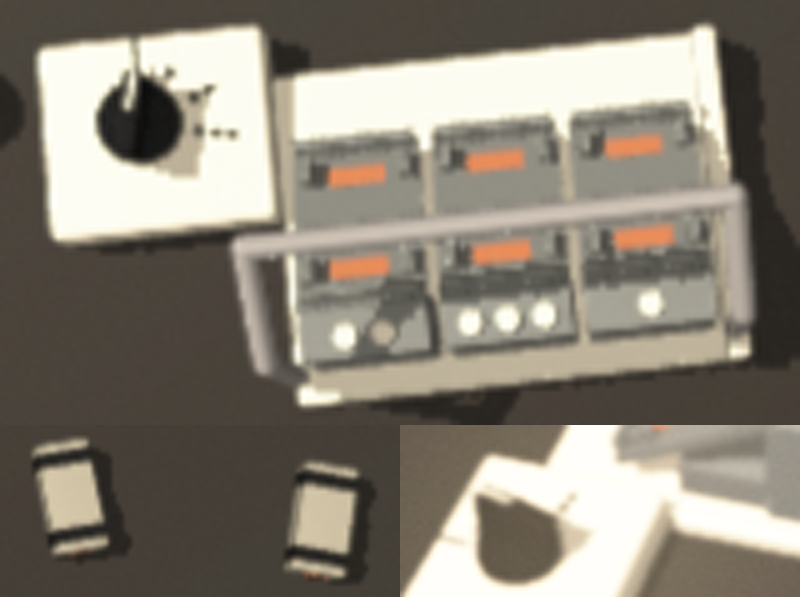

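The bays run two, three, one dots from left to right, and the dial points at off (forward). Next I'll fit the charger pose from the orange contacts, handle and dots.

```bash
cat > h.py <<'E'
import cv2,numpy as np
from rig import r,eyes,job
C={n:eyes.calibration(n) for n in("top","side")}
def K(c):return np.array([[c['fx'],0,c['cx']],[0,c['fy'],c['cy']],[0,0,1]])
def proj(n,P):
    c=C[n];T=np.linalg.inv(c['world_from_camera'])
    return cv2.projectPoints(np.atleast_2d(P).astype(float),cv2.Rodrigues(T[:3,:3])[0],T[:3,3],K(c),c['dist_coeffs'])[0][:,0]
def plane(n,px,z):
    c=C[n];u=cv2.undistortPoints(np.array(px,float).reshape(-1,1,2),K(c),c['dist_coeffs'])[:,0]
    W=c['world_from_camera'];d=np.c_[u,np.ones(len(u))]@W[:3,:3].T;o=W[:3,3]
    return o+d*((z-o[2])/d[:,2])[:,None]
def blobs(m,amin):
    k,l,s,c=cv2.connectedComponentsWithStats(m.astype(np.uint8))
    return [(c[i].round(1),s[i,4],s[i,:4]) for i in range(1,k) if s[i,4]>=amin]
def grab(n,name):
    im=eyes.grab_frame(n)[:,:,::-1].copy();cv2.imwrite(f"pics/{name}.png",im);return im
E
python3 - <<'E'
from h import *
for n in("top","side"):
    im=cv2.imread(f"pics/{n}0.png").astype(int);b,g,rr=im[...,0],im[...,1],im[...,2]
    m=(rr>170)&(rr-b>70)&(g<185)&(g>80)
    x0,x1,y0,y1=(230,345,220,300) if n=="top" else(270,380,240,350)
    M=np.zeros_like(m);M[y0:y1,x0:x1]=m[y0:y1,x0:x1]
    print(n,[(b[0],b[1]) for b in blobs(M,4)])
im=cv2.imread("pics/top0.png").astype(int)
g=im.sum(2);
for x0,x1,y0,y1 in((388,418,240,280),(452,480,246,284)):
    m=np.zeros(g.shape,bool);m[y0:y1,x0:x1]=im[y0:y1,x0:x1,2]>125
    bl=blobs(m,5);print(bl)
    pts=np.argwhere(m)[:,::-1].astype(np.float32)
    R=cv2.minAreaRect(pts);print(R)
    print(plane("top",cv2.boxPoints(R),.024).round(4).tolist(),plane("top",[R[0]],.024))
E
```

```text
top [(array([311.3, 243.8]), np.int32(39)), (array([284.1, 246.6]), np.int32(40)), (array([256.2, 249.6]), np.int32(39)), (array([313.6, 262. ]), np.int32(46)), (array([285., 265.]), np.int32(43)), (array([256.4, 268.1]), np.int32(46))]
side [(array([336.1, 260.9]), np.int32(26)), (array([327.8, 279.2]), np.int32(30)), (array([306.1, 285.9]), np.int32(36)), (array([318.1, 299.9]), np.int32(36)), (array([295.9, 305.8]), np.int32(41))]
[(array([399.9, 246.9]), np.int32(26), array([394, 246,  13,   3], dtype=int32)), (array([402. , 259.2]), np.int32(213), array([394, 251,  17,  17], dtype=int32)), (array([404.7, 271.6]), np.int32(33), array([398, 270,  14,   4], dtype=int32))]
((401.9647216796875, 259.3411560058594), (27.767101287841797, 13.666620254516602), 77.47119140625)
[[0.5675, -0.2291, 0.024], [0.5756, -0.2633, 0.024], [0.5064, -0.2775, 0.024], [0.4985, -0.2436, 0.024]] [[ 0.536875   -0.25340085  0.024     ]]
[(array([467.1, 252.6]), np.int32(28), array([461, 251,  13,   4], dtype=int32)), (array([465.2, 264.9]), np.int32(226), array([457, 257,  17,  17], dtype=int32)), (array([463.9, 277.5]), np.int32(34), array([457, 276,  14,   4], dtype=int32))]
((465.1199645996094, 265.1600036621094), (14.7078218460083, 28.00143051147461), 8.13010311126709)
[[0.4912, -0.3889, 0.024], [0.562, -0.4011, 0.024], [0.5572, -0.438, 0.024], [0.4865, -0.4255, 0.024]] [[ 0.52407089 -0.41335563  0.024     ]]
```

Run:
```python
import cv2
s=cv2.imread("pics/side0.png")
cv2.imwrite("pics/crop2.png",cv2.resize(s[210:350,260:385],None,fx=4.2,fy=4.2,interpolation=cv2.INTER_CUBIC))
```

```text
(no output)
```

View pics/crop2.png

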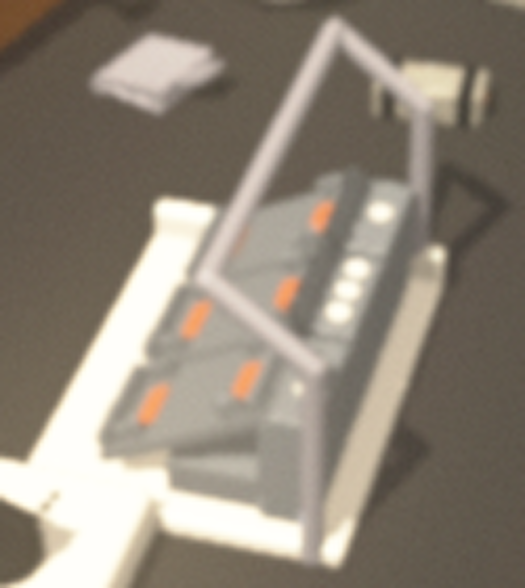

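Run:
```python
from h import *
from scipy.optimize import least_squares
a=np.radians(29)
top=[(256.4,268.1,70,-1),(285,265,0,-1),(313.6,262,-70,-1),(256.2,249.6,70,1),(284.1,246.6,0,1),(311.3,243.8,-70,1)]
side=[(336.1,260.9,-70,-1),(327.8,279.2,0,-1),(318.1,299.9,70,-1),(306.1,285.9,0,1),(295.9,305.8,70,1)]
bt=np.array([[185+240/5,215+243/5],[185+742/5,215+192/5]]);bs=np.array([[308.8,276.2],[339.8,216.]])
def W(p,P):
    c,s=np.cos(p[2]),np.sin(p[2]);P=np.atleast_2d(P)
    return np.c_[p[0]+c*P[:,0]-s*P[:,1],p[1]+s*P[:,0]+c*P[:,1],P[:,2]]
def con(p,L):return W(p,[[k*p[4]*np.cos(a),y/1e3,p[3]-k*p[4]*np.sin(a)] for _,_,y,k in L])
def f(p):
    e=[proj("top",con(p,top))-np.array(top)[:,:2],proj("side",con(p,side))+[p[5],p[6]]-np.array(side)[:,:2]]
    bar=W(p,[[-.026,.112,.165],[-.026,-.112,.165]])
    e+=[(proj("top",bar)-bt)*.7,(proj("side",bar)+[p[5],p[6]]-bs)*.7]
    return np.r_[np.concatenate(e).ravel(),p[5]/2,p[6]/2]
s=least_squares(f,[.6,0,.1,.05,.025,0,0],loss="soft_l1");p=s.x
print(p,np.degrees(p[2]));print(f(p).round(1))
for n,y in((2,70),(3,0),(1,-70)):
    S=W(p,[[.012*np.sin(a),y/1e3,p[3]+.012*np.cos(a)]])[0];print(n,S.round(4))
# dots
d=plane("top",[[185+651/5,215+303/5],[185+507/5,215+318/5]],.081);print("dots",d)
# dial: line from px
print("dial grip top",plane("top",[[185+131/5,215+90/5]],.066),"disc",plane("top",[[185+140/5,215+122/5]],.04))
# pack side check
for c,y in(((.5369,-.2534,.024),0),((.5241,-.4134,.024),0)):print(proj("side",c),proj("top",c))
```

```text
[ 0.53936743  0.04370058  0.11689377  0.05617213  0.02854176 -1.03450186
 -1.43176707] 6.6975194724648395
[ 0.3 -0.3  0.1 -0.2 -0.  -0.1 -0.1 -0.5 -0.3 -0.3  0.2 -0.4 -0.2  0.2
 -0.3  0.4  0.   0.2 -0.2 -0.4 -0.2 -0.2  0.6  1.8 -1.   1.8  2.  -0.1
  1.3  0.2 -0.5 -0.7]
2 [0.537  0.1139 0.0667]
3 [0.5451 0.0444 0.0667]
1 [ 0.5533 -0.0251  0.0667]
dots [[ 0.48817424 -0.03312097  0.081     ]
 [ 0.48005343  0.03646764  0.081     ]]
dial grip top [[0.59186778 0.22590346 0.066     ]] disc [[0.57971878 0.22581105 0.04      ]]
[[363.04905667 229.105185  ]] [[401.96425478 259.33137171]]
[[385.33910915 202.721257  ]] [[465.13711391 265.14879519]]
```

Run:
```python
from h import *
from scipy.optimize import least_squares
a=np.radians(29)
top=[(256.4,268.1,70,-1),(285,265,0,-1),(313.6,262,-70,-1),(256.2,249.6,70,1),(284.1,246.6,0,1),(311.3,243.8,-70,1)]
side=[(336.1,260.9,-70,-1),(327.8,279.2,0,-1),(318.1,299.9,70,-1),(306.1,285.9,0,1),(295.9,305.8,70,1)]
bt=np.array([[185+240/5,215+243/5],[185+742/5,215+192/5]]);bs=np.array([[308.8,276.2],[339.8,216.]])
def W(p,P):
    c,s=np.cos(p[2]),np.sin(p[2]);P=np.atleast_2d(P)
    return np.c_[p[0]+c*P[:,0]-s*P[:,1],p[1]+s*P[:,0]+c*P[:,1],P[:,2]]
def con(p,L):return W(p,[[k*p[4]*np.cos(a),y/1e3,p[3]-k*p[4]*np.sin(a)] for _,_,y,k in L])
def f(p):
    e=[proj("top",con(p,top))-np.array(top)[:,:2],proj("side",con(p,side))+[p[5],p[6]]-np.array(side)[:,:2]]
    bar=W(p,[[-.026+.0058,.112,.165],[-.026+.0058,-.112,.165]])
    e+=[(proj("top",bar)-bt)*.7,(proj("side",bar)+[p[5],p[6]]-bs)*.7]
    return np.r_[np.concatenate(e).ravel(),p[5]/2,p[6]/2]
s=least_squares(f,[.6,0,.1,.05,.025,0,0],loss="soft_l1");p=s.x
print(p,np.degrees(p[2]));print(f(p).round(1))
for n,y in((2,70),(3,0),(1,-70)):
    S=W(p,[[.012*np.sin(a),y/1e3,p[3]+.012*np.cos(a)]])[0];print(n,S.round(4))
for g in((439,310),(504,267),(387,193)):print(plane("top",[g],.024).round(3))
```

```text
[ 0.53868755  0.04358208  0.11584101  0.05779886  0.02840031 -1.05989269
 -0.9354044 ] 6.637201170183255
[ 0.2 -0.2  0.1 -0.  -0.   0.  -0.1 -0.3 -0.3 -0.1  0.2 -0.2  0.1  0.2
 -0.1  0.4  0.2  0.1  0.1 -0.5  0.  -0.2  0.4  0.2 -1.1  0.3  0.1 -0.1
 -0.2  0.4 -0.5 -0.5]
2 [0.5364 0.1138 0.0683]
3 [0.5445 0.0443 0.0683]
1 [ 0.5526 -0.0253  0.0683]
[[ 0.411 -0.344  0.024]]
[[ 0.521 -0.512  0.024]]
[[ 0.709 -0.217  0.024]]
```

{"name": "jog_arm", "arguments": {"motion": [[0.3,[35,13,-8],[0,0,-0.067]],[0.3,[35,13,-8],[0,0,-0.067]],[0.3,[35,13,-8],[0,0,-0.067]],[0.3,[35,13,-8],[0,0,-0.067]],[0.3,[35,13,-8],[0,0,-0.067]],[0.3,[35,13,-8],[0,0,-0.067]],[0.3,[35,13,-8],[0,0,-0.067]],[0.3,[35,13,-8],[0,0,-0.067]]]}}

```text
t: 0.77
eef_pos: [0.4932, -0.4295, 0.1747]
ee_rot: [-180.0, 0.0, -9.3]
contact_force: [0.5, -0.2, 0.2]
gripper_width: 0.651
```

{"name": "jog_arm", "arguments": {"motion": [[0.3,[16,8,-20],[0,0,0]],[0.3,[15,8,-20],[0,0,0]],[0.3,[0,0,-35],[0,0,0]],[0.3,[0,0,-35],[0,0,0]],[0.3,[0,0,-30],[0,0,0]],[0.3,[0,0,-15],[0,0,0]],[0.3,[0,0,-10],[0,0,0]],[0.3,[0,0,0],[0,0,0]]]}}

```text
t: 1.43
eef_pos: [0.5221, -0.4144, 0.009]
ee_rot: [-179.9, 0.1, -9.1]
contact_force: [-0.3, 0.4, 0.2]
gripper_width: 0.652
```

{"name": "jog_arm", "arguments": {"motion": [[-1,[0,0,1],[0,0,0]],[-1,[0,0,0],[0,0,0]],[-1,[0,0,0],[0,0,0]],[-1,[0,0,0],[0,0,0]],[-1,[0,0,0],[0,0,0]],[-1,[0,0,0],[0,0,0]]]}}

```text
t: 1.93
eef_pos: [0.5234, -0.4154, 0.0135]
ee_rot: [179.9, -0.2, -9.1]
contact_force: [-0.6, 0.9, 7.2]
gripper_width: 0.381
```

{"name": "jog_arm", "arguments": {"motion": [[-1,[0,0,10],[0,0,0]],[-1,[0,0,30],[0,0,0]],[-1,[0,0,40],[0,0,0]],[-1,[0,0,40],[0,0,0]],[-1,[0,10,35],[0,0,0.03]],[-1,[0,35,20],[0,0,0.05]],[-1,[0,40,0],[0,0,0.06]],[-1,[0,40,0],[0,0,0.06]]]}}

```text
t: 2.6
eef_pos: [0.5225, -0.2887, 0.1891]
ee_rot: [179.9, -0.2, 2.4]
contact_force: [1.6, 0.3, -2.4]
gripper_width: 0.384
```

Run:
```python
from h import *
a=grab("side","side1");b=grab("top","top1")
cv2.imwrite("pics/crop3.png",np.hstack([cv2.resize(a[100:260,340:500],None,fx=2.5,fy=2.5),cv2.resize(b[170:330,370:530],None,fx=2.5,fy=2.5)]))
s=r.read_state();print(s['eef_pos'],s['ee_rot'],s['contact_force'],s['gripper_width'])
```

```text
[ 0.52395186 -0.28330836  0.18845745] [-1.79834844e+02 -1.50269598e-01  2.85410233e+00] [-0.0504241  -0.69944662 -0.64225189] 0.38201593368283243
```

View pics/crop3.png

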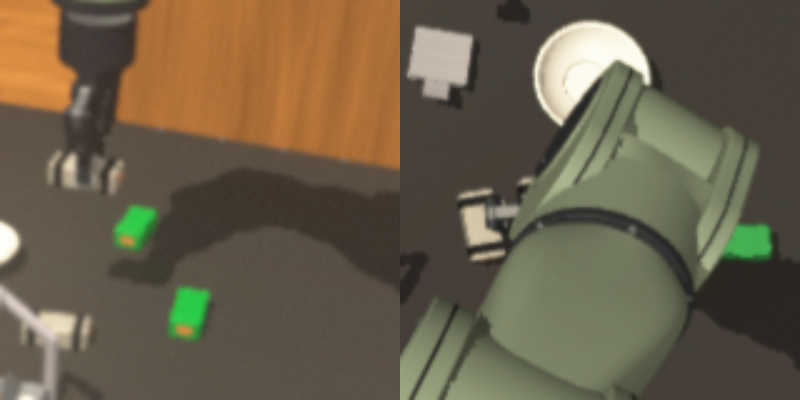

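{"name": "jog_arm", "arguments": {"motion": [[-1,[12,20,3],[0,0,0.066]],[-1,[12,33,0],[-0.0084,0.0718,0]],[-1,[12,33,0],[-0.0084,0.0718,0]],[-1,[12,33,0],[-0.0084,0.0718,0]],[-1,[12,33,0],[-0.0084,0.0718,0]],[-1,[12,33,0],[-0.0084,0.0718,0]],[-1,[12,33,0],[-0.0084,0.0718,0]],[-1,[12,33,0],[-0.0084,0.0718,0]]]}}

```text
t: 3.37
eef_pos: [0.6161, -0.0462, 0.1909]
ee_rot: [179.8, 27.7, 6.2]
contact_force: [0.6, -0.1, -0.5]
gripper_width: 0.383
```

```bash
cat >> h.py <<'E'
from scipy.spatial.transform import Rotation as Ro
def delta(pos,rpy):
    s=r.read_state();R=Ro.from_euler('xyz',s['ee_rot'],degrees=True)
    T=Ro.from_euler('xyz',rpy,degrees=True)
    print("t",s['t'],"pos",s['eef_pos'].round(4),"rpy",s['ee_rot'].round(2),"F",s['contact_force'].round(1),"w",round(s['gripper_width'],3))
    print("shift mm",((np.array(pos)-s['eef_pos'])*1e3).round(1),"turn",(T*R.inv()).as_rotvec().round(4))
def bayrpy(yaw=6.64,tilt=29):return (Ro.from_euler('z',yaw,degrees=True)*Ro.from_euler('y',tilt,degrees=True)*Ro.from_euler('x',180,degrees=True)).as_euler('xyz',degrees=True)
N=np.array([.4815,.0561,.8746]);S1=np.array([.5526,-.0253,.0683]);S2=np.array([.5364,.1138,.0683])
E
python3 -c "
from h import *
delta(S1+N*.09,bayrpy())"
```

```text
t 3.3667 pos [ 0.6161 -0.0462  0.1909] rpy [179.76  27.74   6.16] F [ 0.6 -0.1 -0.5] w 0.383
shift mm [-20.2  25.9 -43.9] turn [0.0012 0.0223 0.0064]
```

{"name": "jog_arm", "arguments": {"motion": [[-1,[-8,6,-15],[0,0,0]],[-1,[-8,6,-15],[0,0,0]],[-1,[-8,0,-14],[0,0,0]],[-1,[0,0,0],[0,0,0]],[-1,[0,0,0],[0,0,0]]]}}

```text
t: 3.78
eef_pos: [0.5919, -0.0376, 0.1466]
ee_rot: [179.8, 27.6, 6.0]
contact_force: [0.9, -0.5, -1.3]
gripper_width: 0.376
```

```bash
python3 -c "
from h import *
delta(S1+N*.09,bayrpy())
a=grab('side','side2');b=grab('top','top2')
cv2.imwrite('pics/crop4.png',np.hstack([cv2.resize(a[150:310,260:420],None,fx=2.5,fy=2.5),cv2.resize(b[190:310,230:350],None,fx=3.3333,fy=3.3333)]))"
```

```text
t 3.7833 pos [ 0.5919 -0.0376  0.1466] rpy [179.75  27.6    6.  ] F [ 0.9 -0.5 -1.3] w 0.376
shift mm [ 4.  17.3  0.4] turn [0.0011 0.0247 0.0091]
```

View pics/crop4.png

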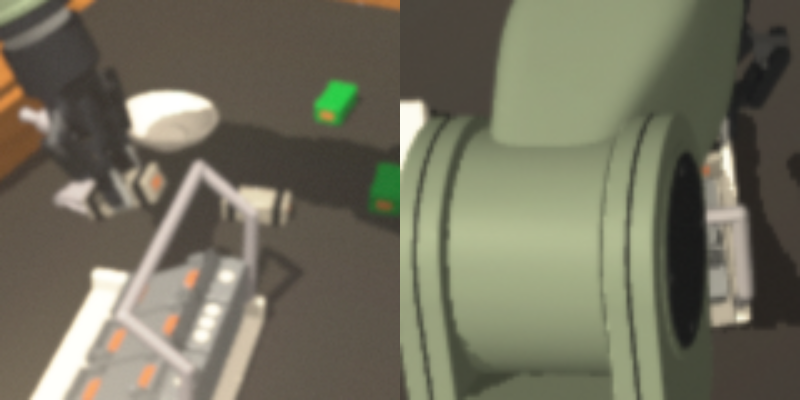

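The pack is held square over the one-dot bay, and I need 17 mm more in y. I'll correct that before going down.

{"name": "jog_arm", "arguments": {"motion": [[-1,[2,9,0],[0.001,0.012,0.005]],[-1,[2,8,0],[0,0.012,0.004]],[-1,[0,0,0],[0,0,0]],[-1,[0,0,0],[0,0,0]]]}}

```text
t: 4.22
eef_pos: [0.5961, -0.0206, 0.1456]
ee_rot: [180.0, 28.9, 6.6]
contact_force: [0.7, -0.5, -0.9]
gripper_width: 0.383
```

```bash
python3 -c "
from h import *
delta(S1+N*.0025,bayrpy())"
```

```text
t 4.2167 pos [ 0.5961 -0.0206  0.1456] rpy [179.98  28.93   6.65] F [ 0.7 -0.5 -0.9] w 0.383
shift mm [-42.3  -4.5 -75.2] turn [ 0.0001  0.0013 -0.0003]
```

{"name": "jog_arm", "arguments": {"motion": [[-1,[-7.5,-0.8,-13.4],[0,0,0]],[-1,[-7.5,-0.8,-13.4],[0,0,0]],[-1,[-7.5,-0.8,-13.4],[0,0,0]],[-1,[-7.5,-0.8,-13.4],[0,0,0]],[-1,[-7.5,-0.8,-13.4],[0,0,0]],[-1,[-1.5,-0.2,-3],[0,0,0]],[-1,[-1.5,-0.2,-2.6],[0,0,0]],[-1,[0,0,0],[0,0,0]]]}}

```text
t: 4.88
eef_pos: [0.5555, -0.0252, 0.073]
ee_rot: [180.0, 29.0, 6.6]
contact_force: [-0.0, -0.0, -1.2]
gripper_width: 0.382
```

```bash
python3 -c "
from h import *
delta(S1+N*.0025,bayrpy())"
```

```text
t 4.8833 pos [ 0.5555 -0.0252  0.073 ] rpy [179.99  28.96   6.62] F [-0.  -0.  -1.2] w 0.382
shift mm [-1.7  0.  -2.5] turn [0.0001 0.0007 0.0003]
```

Still no contact, so I'll creep down until the force shows.

{"name": "jog_arm", "arguments": {"motion": [[-1,[-0.8,0,-1.3],[0,0,0]],[-1,[-0.7,0,-1.2],[0,0,0]],[-1,[0,0,0],[0,0,0]],[-1,[0,0,0],[0,0,0]]]}}

```text
t: 5.22
eef_pos: [0.5539, -0.0249, 0.0703]
ee_rot: [180.0, 29.0, 6.7]
contact_force: [0.7, -0.5, -0.1]
gripper_width: 0.383
```

{"name": "jog_arm", "arguments": {"motion": [[-1,[-0.5,0,-0.9],[0,0,0]],[-1,[0,0,0],[0,0,0]],[-1,[-0.5,0,-0.9],[0,0,0]],[-1,[0,0,0],[0,0,0]],[-1,[0,0,0],[0,0,0]]]}}

```text
t: 5.63
eef_pos: [0.5537, -0.0249, 0.07]
ee_rot: [180.0, 28.8, 6.6]
contact_force: [5.8, 1.7, 23.8]
gripper_width: 0.382
```

{"name": "jog_arm", "arguments": {"motion": [[-1,[0.6,0,1.1],[0,0,0]],[0.15,[0,0,0],[0,0,0]],[0.15,[0,0,0],[0,0,0]],[0.15,[0,0,0],[0,0,0]],[0.15,[0,0,0],[0,0,0]],[0.15,[2.4,0.3,4.4],[0,0,0]],[0.15,[4.8,0.6,8.7],[0,0,0]],[0.15,[4.8,0.6,8.7],[0,0,0]]]}}

```text
t: 6.3
eef_pos: [0.5654, -0.0233, 0.0916]
ee_rot: [-180.0, 29.0, 6.6]
contact_force: [0.0, 0.1, 0.3]
gripper_width: 0.578
```

{"name": "jog_arm", "arguments": {"motion": [[0.15,[12,1.4,21.9],[0,0,0]],[0.15,[14.4,1.7,26.2],[0,0,0]],[0.15,[14.4,1.7,26.2],[0,0,0]],[0.15,[10,-20,18],[0,0,0]],[0.15,[0,-35,5],[0,0,0]],[0.15,[0,-35,0],[0,0,0]],[0.15,[-8,-35,0],[0.0084,-0.0718,0]],[0.15,[-8,-35,0],[0.0084,-0.0718,0]]]}}

```text
t: 6.97
eef_pos: [0.6006, -0.1781, 0.1871]
ee_rot: [180.0, 20.8, 6.7]
contact_force: [2.1, -1.4, -0.9]
gripper_width: 0.575
```

```bash
python3 -c "
from h import *
delta((.5369,-.2534,.16),[180,0,11.7])
a=grab('side','side3');b=grab('top','top3')
cv2.imwrite('pics/crop5.png',np.hstack([cv2.resize(a[210:330,280:400],None,fx=3.33,fy=3.33),cv2.resize(b[210:310,270:370],None,fx=4,fy=4)]))"
```

```text
t 6.9667 pos [ 0.6006 -0.1781  0.1871] rpy [179.99  20.84   6.71] F [ 2.1 -1.4 -0.9] w 0.575
shift mm [-63.7 -75.3 -27.1] turn [ 0.0584 -0.3591  0.0861]
```

View pics/crop5.png

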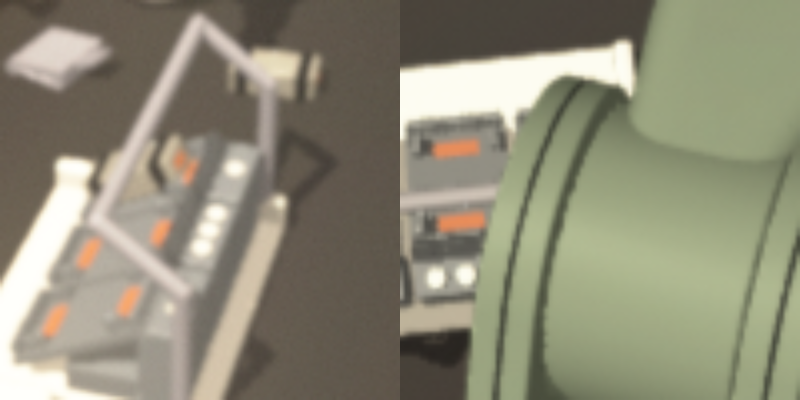

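The first pack is lying in the one-dot bay; its contact end shows at about (180,165) in the crop. Now for the second pack.

{"name": "jog_arm", "arguments": {"motion": [[0.3,[-15,-17,-5],[0.0146,-0.09,0.0215]],[0.3,[-15,-17,-5],[0.0146,-0.09,0.0215]],[0.3,[-15,-17,-5],[0.0146,-0.09,0.0215]],[0.3,[-15,-17,-5],[0.0146,-0.09,0.0215]],[0.3,[0,0,0],[0,0,0]],[0.3,[0,0,0],[0,0,0]]]}}

```text
t: 7.57
eef_pos: [0.5459, -0.24, 0.1709]
ee_rot: [-179.8, 2.1, 11.0]
contact_force: [0.0, 0.0, -0.1]
gripper_width: 0.651
```

```bash
python3 -c "
from h import *
delta((.5369,-.2534,.012),[180,0,11.7])"
```

```text
t 7.5667 pos [ 0.5459 -0.24    0.1709] rpy [-179.77    2.07   10.98] F [ 0.   0.  -0.1] w 0.651
shift mm [  -9.   -13.4 -158.9] turn [ 0.0031 -0.0362  0.0126]
```

{"name": "jog_arm", "arguments": {"motion": [[0.3,[-5,-7,-20],[0.0015,-0.018,0.0063]],[0.3,[-4,-6.4,-30],[0.0016,-0.0182,0.0063]],[0.3,[0,0,-35],[0,0,0]],[0.3,[0,0,-35],[0,0,0]],[0.3,[0,0,-25],[0,0,0]],[0.3,[0,0,-14],[0,0,0]],[0.3,[0,0,0],[0,0,0]]]}}

```text
t: 8.15
eef_pos: [0.538, -0.251, 0.0085]
ee_rot: [-179.9, 0.2, 11.9]
contact_force: [-0.7, 0.3, 0.1]
gripper_width: 0.657
```

```bash
python3 -c "
from h import *
delta((.5369,-.2534,.0125),[180,0,11.7])"
```

```text
t 8.15 pos [ 0.538  -0.251   0.0085] rpy [-1.7987e+02  1.6000e-01  1.1930e+01] F [-0.7  0.3  0.1] w 0.657
shift mm [-1.1 -2.4  4. ] turn [-0.0016 -0.0032 -0.004 ]
```

{"name": "jog_arm", "arguments": {"motion": [[0.3,[-1,-2,4],[0,0,0]],[-1,[0,0,0],[0,0,0]],[-1,[0,0,0],[0,0,0]],[-1,[0,0,0],[0,0,0]],[-1,[0,0,0],[0,0,0]],[-1,[0,0,0],[0,0,0]]]}}

```text
t: 8.65
eef_pos: [0.5383, -0.2547, 0.0172]
ee_rot: [179.9, -0.2, 11.9]
contact_force: [-1.6, 0.5, 16.0]
gripper_width: 0.378
```

{"name": "jog_arm", "arguments": {"motion": [[-1,[0,0,10],[0,0,0]],[-1,[0,0,30],[0,0,0]],[-1,[0,0,40],[0,0,0]],[-1,[0,0,40],[0,0,0]],[-1,[10,5,36],[0,0,-0.03]],[-1,[15,10,30],[0,0,-0.03]],[-1,[15,15,20],[0,0,-0.03]],[-1,[0,0,0],[0,0,0]]]}}

```text
t: 9.32
eef_pos: [0.5809, -0.221, 0.2264]
ee_rot: [179.9, -0.5, 6.8]
contact_force: [1.3, 1.4, -2.3]
gripper_width: 0.374
```

```bash
python3 -c "
from h import *
delta(S2+N*.13,bayrpy())"
```

```text
t 9.3167 pos [ 0.5809 -0.221   0.2264] rpy [179.92  -0.47   6.84] F [ 1.3  1.4 -2.3] w 0.374
shift mm [ 18.1 342.1 -44.4] turn [-0.0589  0.511  -0.0037]
```

{"name": "jog_arm", "arguments": {"motion": [[-1,[6,28,0],[-0.0059,0.051,0]],[-1,[6,28,0],[-0.0059,0.051,0]],[-1,[6,28,0],[-0.0059,0.051,0]],[-1,[6,28,0],[-0.0059,0.051,0]],[-1,[6,28,0],[-0.0059,0.051,0]],[-1,[5,28,0],[-0.0059,0.051,0]],[-1,[0,28,0],[-0.0059,0.051,0]],[-1,[0,28,0],[-0.0059,0.051,0]]]}}

```text
t: 9.98
eef_pos: [0.612, 0.0014, 0.2222]
ee_rot: [-180.0, 23.6, 6.8]
contact_force: [0.1, 0.5, -1.6]
gripper_width: 0.381
```

{"name": "jog_arm", "arguments": {"motion": [[-1,[0,28,0],[-0.0059,0.051,0]],[-1,[0,28,0],[-0.0059,0.051,0]],[-1,[0,28,0],[0,0,0]],[-1,[0,28,0],[0,0,0]],[-1,[0,0,0],[0,0,0]],[-1,[0,0,0],[0,0,0]]]}}

```text
t: 10.48
eef_pos: [0.612, 0.1132, 0.2216]
ee_rot: [-179.9, 29.4, 6.9]
contact_force: [-0.1, -1.3, -1.4]
gripper_width: 0.38
```

```bash
python3 -c "
from h import *
delta(S2+N*.12,bayrpy())"
```

```text
t 10.4833 pos [0.612  0.1132 0.2216] rpy [-179.92   29.37    6.89] F [-0.1 -1.3 -1.4] w 0.38
shift mm [-17.8   7.3 -48.4] turn [-0.0005 -0.0065 -0.0036]
```

{"name": "jog_arm", "arguments": {"motion": [[-1,[-9,4,-24],[0,-0.0065,-0.0036]],[-1,[-9,3.5,-24],[0,0,0]],[-1,[-9.6,-1.1,-17.5],[0,0,0]],[-1,[-9.6,-1.1,-17.5],[0,0,0]],[-1,[-9.6,-1.1,-17.5],[0,0,0]],[-1,[0,0,0],[0,0,0]],[-1,[0,0,0],[0,0,0]]]}}

```text
t: 11.07
eef_pos: [0.5656, 0.1155, 0.1215]
ee_rot: [180.0, 29.0, 6.5]
contact_force: [-0.1, -0.5, -0.9]
gripper_width: 0.382
```

```bash
python3 -c "
from h import *
delta(S2+N*.012,bayrpy())
a=grab('side','side4');b=grab('top','top4')
cv2.imwrite('pics/crop6.png',cv2.resize(a[200:350,250:400],None,fx=4,fy=4,interpolation=cv2.INTER_CUBIC))"
```

```text
t 11.0667 pos [0.5656 0.1155 0.1215] rpy [180.    29.03   6.48] F [-0.1 -0.5 -0.9] w 0.382
shift mm [-23.5  -1.  -42.7] turn [ 0.0001 -0.0005  0.0029]
```

View pics/crop6.png

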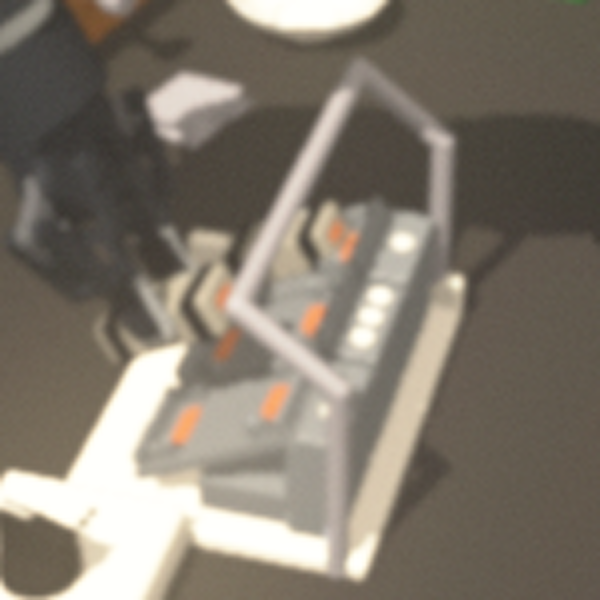

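The pack is held square over the two-dot bay, with the bar clear. Going down.

{"name": "jog_arm", "arguments": {"motion": [[-1,[-7.7,-0.5,-14],[0,0,0]],[-1,[-7.7,-0.5,-14],[0,0,0]],[-1,[-5,0,-9],[0,0,0]],[-1,[-2.5,0,-4.5],[0,0,0]],[-1,[-1.2,0,-2],[0,0,0]],[-1,[0,0,0],[0,0,0]],[-1,[0,0,0],[0,0,0]]]}}

```text
t: 11.75
eef_pos: [0.542, 0.1151, 0.0777]
ee_rot: [-180.0, 29.0, 6.5]
contact_force: [0.6, 0.3, -1.9]
gripper_width: 0.378
```

{"name": "jog_arm", "arguments": {"motion": [[-1,[-1,0,-1.8],[0,0,0]],[-1,[-1,0,-1.8],[0,0,0]],[-1,[-0.5,-0.5,-0.9],[0,0,0]],[-1,[0,0,0],[0,0,0]],[-1,[0,0,0],[0,0,0]]]}}

```text
t: 12.17
eef_pos: [0.5393, 0.115, 0.0732]
ee_rot: [-179.9, 28.9, 6.5]
contact_force: [1.0, 1.4, 9.2]
gripper_width: 0.383
```

{"name": "jog_arm", "arguments": {"motion": [[-1,[-0.4,0,-0.7],[0,0,0]],[-1,[0,0,0],[0,0,0]],[-1,[0,0,0],[0,0,0]]]}}

```text
t: 12.42
eef_pos: [0.5393, 0.115, 0.0732]
ee_rot: [-179.9, 28.9, 6.5]
contact_force: [3.4, 3.0, 18.8]
gripper_width: 0.384
```

{"name": "jog_arm", "arguments": {"motion": [[-1,[0.5,0,0.9],[0,0,0]],[0.15,[0,0,0],[0,0,0]],[0.15,[0,0,0],[0,0,0]],[0.15,[0,0,0],[0,0,0]],[0.15,[0,0,0],[0,0,0]],[0.15,[2.4,0.3,4.4],[0,0,0]],[0.15,[4.8,0.6,8.7],[0,0,0]],[0.15,[4.8,0.6,8.7],[0,0,0]]]}}

```text
t: 13.08
eef_pos: [0.5511, 0.1161, 0.095]
ee_rot: [180.0, 29.1, 6.5]
contact_force: [0.0, -0.6, -0.7]
gripper_width: 0.577
```

{"name": "jog_arm", "arguments": {"motion": [[0.15,[12,1.4,21.9],[0,0,0]],[0.15,[14.4,1.7,26.2],[0,0,0]],[0.15,[14.4,1.7,26.2],[0,0,0]],[0.15,[14,2,26],[0,0,0]],[-0.2,[10,5,15],[0.0059,-0.051,0]],[-0.2,[0,20,0],[0.0059,-0.051,0]],[-0.2,[0,20,0],[0.0059,-0.051,0]],[-0.2,[0,0,0],[0,0,0]]]}}

```text
t: 13.75
eef_pos: [0.6153, 0.1723, 0.2111]
ee_rot: [-179.8, 19.8, 6.8]
contact_force: [-0.1, 1.6, 0.6]
gripper_width: 0.397
```

```bash
python3 -c "
from h import *
delta((.58,.226,.13),[180,0,0])
a=grab('side','side5');b=grab('top','top5')
cv2.imwrite('pics/crop7.png',np.hstack([cv2.resize(a[220:360,220:380],(460,400),interpolation=cv2.INTER_CUBIC),cv2.resize(b[210:310,185:270],(340,400),interpolation=cv2.INTER_CUBIC)]))"
```

```text
t 13.75 pos [0.6153 0.1723 0.2111] rpy [-179.79   19.79    6.8 ] F [-0.1  1.6  0.6] w 0.397
shift mm [-35.3  53.7 -81.1] turn [ 0.0169 -0.3452 -0.1169]
```

View pics/crop7.png

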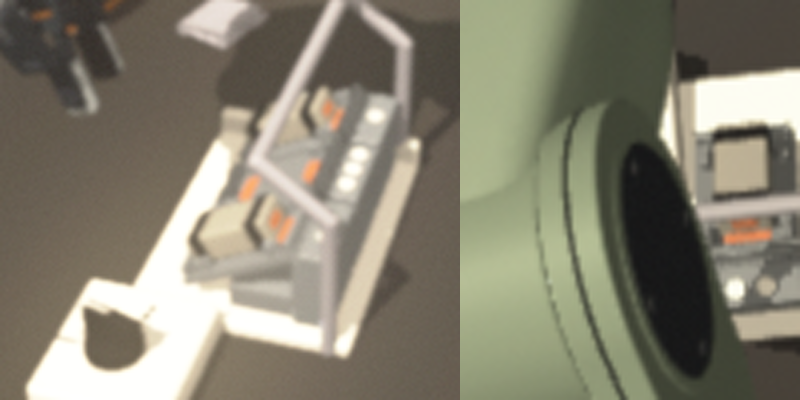

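```bash
python3 -c "
from h import *
y=np.radians(6.64);a=np.radians(29)
X=np.array([np.cos(a)*np.cos(y),np.cos(a)*np.sin(y),-np.sin(a)])
for n,S in(('b2',S2),('b1',S1)):
  for d in(0,.025,.035,-.025,-.035):print(n,d,proj('top',S+N*.012+X*d)[0].round(1),proj('side',S+N*.012+X*d)[0].round(1)+[-1,-.9])
b=cv2.imread('pics/top5.png');print('top5 col',b[234:274,255].sum(1).tolist())
a=cv2.imread('pics/side5.png')
cv2.imwrite('pics/tmp.png',a)
for n,S in(('b2',S2),('b1',S1)):
  P=np.array([proj('side',S+N*.012+X*d)[0]+[-1,-.9] for d in np.arange(-.05,.0501,.004)])
  print(n,[(int(round(d*1e3)),int(a[int(round(q[1])),int(round(q[0]))].sum())) for d,q in zip(np.arange(-.05,.0501,.004),P)])
"
```

```text
b2 0 [255.  252.8] [301.4 294.2]
b2 0.025 [254.8 244.7] [291.7 296.7]
b2 0.035 [254.7 241.5] [287.8 297.7]
b2 -0.025 [255.2 261.2] [311.4 291.5]
b2 -0.035 [255.3 264.5] [315.5 290.5]
b1 0 [312.1 246.9] [320.8 256. ]
b1 0.025 [311.2 238.9] [311.8 258.7]
b1 0.035 [310.8 235.7] [308.2 259.8]
b1 -0.025 [313.  255.2] [330.1 253.2]
b1 -0.035 [313.4 258.5] [333.8 252.1]
top5 col [747, 748, 749, 748, 747, 738, 670, 483, 186, 111, 246, 422, 506, 512, 513, 516, 512, 512, 511, 513, 513, 516, 511, 440, 204, 296, 494, 567, 579, 507, 413, 353, 357, 376, 415, 456, 426, 399, 420, 405]
b2 [(-50, 614), (-46, 546), (-42, 512), (-38, 509), (-34, 530), (-30, 608), (-26, 582), (-22, 424), (-18, 330), (-14, 430), (-10, 613), (-6, 628), (-2, 638), (2, 637), (6, 640), (10, 637), (14, 639), (18, 630), (22, 593), (26, 445), (30, 354), (34, 471), (38, 661), (42, 761), (46, 762), (50, 763)]
b1 [(-50, 295), (-46, 359), (-42, 299), (-38, 365), (-34, 500), (-30, 573), (-26, 528), (-22, 468), (-18, 329), (-14, 436), (-10, 494), (-6, 554), (-2, 549), (2, 603), (6, 634), (10, 664), (14, 661), (18, 539), (22, 427), (26, 302), (30, 246), (34, 252), (38, 430), (42, 483), (46, 556), (50, 556)]
```

```bash
python3 -c "
from h import *
y=np.radians(6.64);a=np.radians(29)
X=np.array([np.cos(a)*np.cos(y),np.cos(a)*np.sin(y),-np.sin(a)]);Y=np.array([-np.sin(y),np.cos(y),0])
def crop(n,f,x0,y0,w,h,k,off,sh):
  im=cv2.resize(cv2.imread(f)[y0:y0+h,x0:x0+w],None,fx=k,fy=k,interpolation=cv2.INTER_CUBIC)
  for S in(S1,S2):
    for z,c in((.012,(0,0,255)),(-.012,(255,0,0))):
      P=[S+X*(sh+i*.035)+Y*(j*.017)+N*z for i,j in((1,1),(1,-1),(-1,-1),(-1,1))]
      q=((proj(n,P)+off-[x0,y0]+.5)*k).astype(int);cv2.polylines(im,[q],True,c,1)
  return im
i=crop('side','pics/side5.png',275,235,75,75,5.33,[-1,-.9],0)
j=crop('side','pics/side5.png',275,235,75,75,5.33,[-1,-.9],.006)
k=crop('top','pics/top5.png',235,225,100,50,4,[0,0],0)
l=crop('top','pics/top5.png',235,225,100,50,4,[0,0],.006)
cv2.imwrite('pics/crop8.png',np.vstack([np.hstack([i[:390,:390],j[:390,:390]]),np.hstack([k,l])[:,:780]]))
"
```

```text
(no output)
```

View pics/crop8.png

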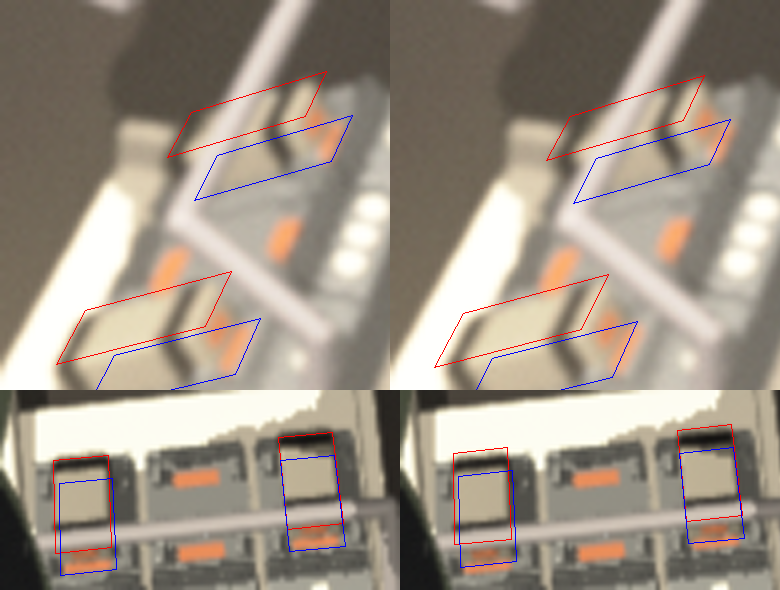

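Both packs lie flat on the floor between the stops, about 5 mm downslope of centre and inside the 7 mm play. Next I'll measure the dial by silhouette fit.

```bash
cat > dial.py <<'E'
from h import *
from scipy.optimize import minimize
K8=8
def model(n,p,box):
    x0,y0,w,h=box;m=np.zeros((h*K8,w*K8),np.uint8);x,y,th=p
    t=np.linspace(0,2*np.pi,40);c,s=np.cos(th),np.sin(th)
    D=np.concatenate([np.c_[x+.022*np.cos(t),y+.022*np.sin(t),0*t+z] for z in(.03,.04)])
    G=np.array([[x+c*a-s*b,y+s*a+c*b,z] for a in(-.022,.022) for b in(-.006,.006) for z in(.04,.066)])
    off=[0,0] if n=="top" else [-1,-.9]
    for P in(D,G):
        q=((proj(n,P)+off-[x0,y0]+.5)*K8).astype(np.int32);cv2.fillConvexPoly(m,cv2.convexHull(q),1)
    return cv2.resize(m.astype(np.float32),(w,h),interpolation=cv2.INTER_AREA)
def fit(imgs,p0,boxes):
    obs={}
    for n,im in imgs.items():
        x0,y0,w,h=boxes[n];g=cv2.cvtColor(im,cv2.COLOR_BGR2GRAY)[y0:y0+h,x0:x0+w].astype(float)
        obs[n]=np.clip((150-g)/90,0,1)
    f=lambda p:sum(((model(n,p/[100,100,5],boxes[n])-o)**2).sum() for n,o in obs.items())
    best=min((minimize(f,np.array([p0[0],p0[1],t])*[100,100,5],method="Nelder-Mead",options=dict(initial_simplex=np.array([p0[0],p0[1],t])*[100,100,5]+np.array([[0,0,0],[.6,0,0],[0,.6,0],[0,0,1]]))) for t in p0[2]),key=lambda s:s.fun)
    return best.x/[100,100,5],best.fun
if __name__=="__main__":
    T=cv2.imread("pics/top0.png");S=cv2.imread("pics/side0.png")
    B={"top":(200,224,30,28),"side":(242,318,36,34)}
    for k in(("top",),("side",),("top","side")):
        p,e=fit({n:{"top":T,"side":S}[n] for n in k},(.58,.226,(-.1,.1,.3)),B);print(k,p.round(4),np.degrees(p[2]).round(1),round(e,1))
    s=r.read_state();print(s['qpos'].round(1))
E
python3 dial.py
```

```text
('top',) [ 0.5812  0.2274 -0.5475] -31.4 35.4
('side',) [ 0.5856  0.2263 -0.5299] -30.4 163.2
('top', 'side') [ 0.5834  0.2275 -0.5973] -34.2 206.7
[-19.5  62.   11.3  42.2 -12.1  96.5 -95. ]
```

```bash
python3 -c "
from h import *
D=np.array([.5815,.227])
def w(c,z):return plane('top',[[185+(c[0]+.5)/5-.5,215+(c[1]+.5)/5-.5]],z)[0]
for n,c,z in(('off',(135,45),.03),('1',(165,73),.03),('2',(203,93),.03),('3',(218,133),.03),('ptr',(127,106),.066),('ptr',(133,75),.066),('ptr mid',(130,90),.066)):
  P=w(c,z)[:2]-D;print(n,P.round(4),np.degrees(np.arctan2(P[1],P[0])).round(1))
"
python3 - <<'E'
import cv2,numpy as np
T=cv2.imread("pics/top0.png");S=cv2.imread("pics/side0.png")
cv2.imwrite("pics/crop9.png",np.hstack([cv2.resize(T[220:256,196:236],(400,360),interpolation=cv2.INTER_CUBIC),cv2.resize(S[316:352,240:280],(400,360),interpolation=cv2.INTER_CUBIC)]))
E
```

```text
off [0.0405 0.006 ] 8.5
1 [ 0.0261 -0.0099] -20.7
2 [ 0.0161 -0.0296] -61.6
3 [-0.0044 -0.038 ] -96.7
ptr [0.0033 0.0016] 25.4
ptr [ 0.0189 -0.0007] -2.2
ptr mid [0.0114 0.0004] 2.2
```

View pics/crop9.png

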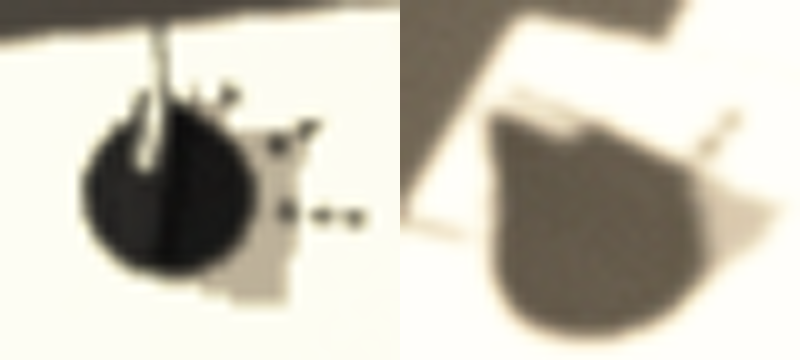

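The top view shows the dial at off. The marks sit at bearings of 8.5, -21, -62 and -97 degrees, which agrees with the charger yaw, so two dots is at about -62. Joint 7 is at -95, so I'll half-turn the wrist first to have room to turn clockwise.

{"name": "jog_arm", "arguments": {"motion": [[-0.2,[-5,7.8,-1],[0.005,-0.0427,0.02]],[-0.2,[-5,7.8,-1],[0.005,-0.0427,0.02]],[-0.2,[-5,7.8,-1],[0.005,-0.0427,0.02]],[-0.2,[-5,7.8,-1],[0.005,-0.0427,0.02]],[-0.2,[-4,7.8,-1],[0.005,-0.0427,0.02]],[-0.2,[-4,7.8,-1],[0.005,-0.0427,0.02]],[-0.2,[-4,7.8,-1],[0.005,-0.0427,0.02]],[-0.2,[0,0,0],[0.005,-0.0427,0]]]}}

```text
t: 14.52
eef_pos: [0.583, 0.2233, 0.2025]
ee_rot: [178.6, 0.5, 14.5]
contact_force: [0.5, 0.1, 0.3]
gripper_width: 0.399
```

{"name": "jog_arm", "arguments": {"motion": [[-0.2,[0,0,0],[0,0,0.12]],[-0.2,[0,0,0],[0,0,0.12]],[-0.2,[0,0,0],[0,0,0.12]],[-0.2,[0,0,0],[0,0,0.12]],[-0.2,[0,0,0],[0,0,0.12]],[-0.2,[0,0,0],[0,0,0.12]],[-0.2,[0,0,0],[0,0,0.12]],[-0.2,[0,0,0],[0,0,0.12]]]}}

```text
t: 15.18
eef_pos: [0.5839, 0.2215, 0.2025]
ee_rot: [178.5, 0.6, 69.7]
contact_force: [0.9, 0.4, 0.6]
gripper_width: 0.399
```

{"name": "jog_arm", "arguments": {"motion": [[-0.2,[0,0,0],[0,0,0.12]],[-0.2,[0,0,0],[0,0,0.12]],[-0.2,[0,0,0],[0,0,0.12]],[-0.2,[0,0,0],[0,0,0.12]],[-0.2,[0,0,0],[0,0,0.12]],[-0.2,[0,0,0],[0,0,0.12]],[-0.2,[0,0,0],[0,0,0.12]],[-0.2,[0,0,0],[0,0,0.12]]]}}

```text
t: 15.85
eef_pos: [0.5839, 0.2215, 0.2025]
ee_rot: [178.6, 0.6, 124.7]
contact_force: [0.1, -0.2, -0.6]
gripper_width: 0.397
```

```bash
python3 -c "
from h import *
delta((.5815,.227,.15),[180,0,186.6]);print(r.read_state()['qpos'].round(1))"
```

```text
t 15.85 pos [0.5839 0.2215 0.2025] rpy [178.56   0.6  124.67] F [ 0.1 -0.2 -0.6] w 0.397
shift mm [ -2.4   5.5 -52.5] turn [-0.0196  0.0209  1.0807]
[-14.6  47.5 -20.2  78.2  18.4  56.   -4.1]
```

{"name": "jog_arm", "arguments": {"motion": [[-0.2,[0,0,0],[0,0,0.12]],[-0.2,[0,0,0],[0,0,0.12]],[-0.2,[0,0,0],[0,0,0.12]],[-0.2,[0,0,0],[0,0,0.12]],[-0.2,[0,0,0],[0,0,0.12]],[-0.2,[0,0,0],[0,0,0.12]],[-0.2,[0,0,0],[0,0,0.12]],[-0.2,[0,0,0],[0,0,0.12]]]}}

```text
t: 16.52
eef_pos: [0.5839, 0.2215, 0.2024]
ee_rot: [178.6, 0.6, 179.7]
contact_force: [0.2, -0.2, -0.7]
gripper_width: 0.402
```

{"name": "jog_arm", "arguments": {"motion": [[-0.2,[-1,2,-15],[0,0,0.1]],[-0.2,[-1,3,-20],[0,0,0]],[-0.2,[0,0,-20],[0,0,0]],[-0.2,[0,0,0],[0,0,0]],[-0.2,[0,0,0],[0,0,0]]]}}

```text
t: 16.93
eef_pos: [0.5817, 0.2268, 0.1475]
ee_rot: [178.6, 0.5, -174.9]
contact_force: [-0.1, 0.4, 1.1]
gripper_width: 0.398
```

```bash
python3 -c "
from h import *
delta((.5815,.227,.056),[180,0,186.6]);print(r.read_state()['qpos'].round(1))"
```

```text
t 16.9333 pos [0.5817 0.2268 0.1475] rpy [ 178.57    0.51 -174.93] F [-0.1  0.4  1.1] w 0.398
shift mm [ -0.2   0.2 -91.5] turn [-0.0257  0.0063  0.0265]
[ -7.7  54.  -35.7  80.6  33.7  55.   44.1]
```

{"name": "jog_arm", "arguments": {"motion": [[-0.2,[0,0,-25],[-0.0257,0.0063,0.0265]],[-0.2,[0,0,-25],[0,0,0]],[-0.2,[0,0,-20],[0,0,0]],[-0.2,[0,0,-12],[0,0,0]],[-0.2,[0,0,-8],[0,0,0]],[-0.2,[0,0,0],[0,0,0]]]}}

```text
t: 17.43
eef_pos: [0.5818, 0.2273, 0.0575]
ee_rot: [180.0, 0.0, -173.4]
contact_force: [-0.6, -0.3, -0.9]
gripper_width: 0.397
```

{"name": "jog_arm", "arguments": {"motion": [[-0.5,[0,0,0],[0,0,0]],[-0.6,[0,0,0],[0,0,0]],[-0.7,[0,0,0],[0,0,0]],[-1,[0,0,0],[0,0,0]],[-1,[0,0,0],[0,0,0]],[-1,[0,0,0],[0,0,0]],[-1,[0,0,0],[0,0,0]]]}}

```text
t: 18.02
eef_pos: [0.5819, 0.2284, 0.0591]
ee_rot: [179.9, 0.1, -173.4]
contact_force: [-4.2, 2.3, 9.5]
gripper_width: 0.118
```

```bash
python3 -c "
from h import *
delta((.5815,.227,.056),[180,0,186.6-68.75]);print(r.read_state()['wrist_torque'])"
```

```text
t 18.0167 pos [0.5819 0.2284 0.0591] rpy [ 1.7989e+02  1.3000e-01 -1.7335e+02] F [-4.2  2.3  9.5] w 0.118
shift mm [-0.4 -1.4 -3.1] turn [-6.0000e-04  3.1000e-03 -1.2007e+00]
[ 0.64336327  0.91133403 -0.02039566]
```

{"name": "jog_arm", "arguments": {"motion": [[-1,[0,0.5,2.5],[0,0,-0.05]],[-1,[0,0,0.5],[0,0,-0.1]],[-1,[0,0,0],[0,0,-0.1]],[-1,[0,0,0],[0,0,-0.1]],[-1,[0,0,0],[0,0,-0.1]],[-1,[0,0,0],[0,0,-0.1]],[-1,[0,0,0],[0,0,-0.1]],[-1,[0,0,0],[0,0,0]]]}}

```text
t: 18.68
eef_pos: [0.5819, 0.2301, 0.0598]
ee_rot: [179.8, -0.0, 149.1]
contact_force: [10.3, 15.2, -37.5]
gripper_width: 0.118
```

{"name": "jog_arm", "arguments": {"motion": [[-1,[0,0,0],[0,0,-0.1]],[-1,[0,0,0],[0,0,-0.1]],[-1,[0,0,0],[0,0,-0.1]],[-1,[0,0,0],[0,0,-0.1]],[-1,[0,0,0],[0,0,-0.1]],[-1,[0,0,0],[0,0,0]],[-1,[0,0,0],[0,0,0]]]}}

```text
t: 19.27
eef_pos: [0.5827, 0.2311, 0.06]
ee_rot: [179.7, -0.1, 120.8]
contact_force: [17.0, 20.2, -40.9]
gripper_width: 0.122
```

```bash
python3 -c "
from h import *
delta((.5815,.227,.056),[180,0,186.6-68.75]);print(r.read_state()['wrist_torque'])"
```

```text
t 19.2667 pos [0.5827 0.2311 0.06  ] rpy [ 1.7967e+02 -1.1000e-01  1.2079e+02] F [ 17.   20.2 -40.9] w 0.122
shift mm [-1.2 -4.1 -4. ] turn [-0.0045  0.004  -0.0512]
[ 4.48984551 -3.70143086  0.04696407]
```

{"name": "jog_arm", "arguments": {"motion": [[-1,[0.6,0.7,-1.5],[0,0,-0.025]],[-1,[0.6,0.7,-0.7],[0,0,-0.026]],[-1,[0,0,0],[0,0,0]],[-1,[0,0,0],[0,0,0]]]}}

```text
t: 19.6
eef_pos: [0.5831, 0.2314, 0.0596]
ee_rot: [179.8, -0.1, 117.9]
contact_force: [-0.9, 9.5, 1.3]
gripper_width: 0.119
```

```bash
python3 -c "
from h import *
delta((.5815,.227,.056),[180,0,186.6-68.75]);print(r.read_state()['wrist_torque'])"
```

```text
t 19.6 pos [0.5831 0.2314 0.0596] rpy [ 1.7981e+02 -7.0000e-02  1.1786e+02] F [-0.9  9.5  1.3] w 0.119
shift mm [-1.6 -4.4 -3.6] turn [-0.0026  0.0024 -0.0002]
[ 2.04905168  0.26823639 -0.02313891]
```

Dial target reached and forces low. Now I'll open, retreat straight up, move clear of the view and look.

{"name": "jog_arm", "arguments": {"motion": [[-0.9,[0,0.3,0],[0,0,0]],[-0.6,[0,0,0],[0,0,0]],[-0.2,[0,0,0],[0,0,0]],[-0.2,[0,0,0],[0,0,0]],[-0.2,[0,0,15],[0,0,0]],[-0.2,[0,0,30],[0,0,0]],[-0.2,[0,0,35],[0,0,0]],[-0.2,[0,0,40],[0,0,0]]]}}

```text
t: 20.27
eef_pos: [0.5824, 0.2292, 0.1794]
ee_rot: [-179.9, 0.1, 117.8]
contact_force: [0.4, -0.2, 0.9]
gripper_width: 0.398
```

{"name": "jog_arm", "arguments": {"motion": [[-0.2,[0,-5,40],[0,0,0]],[-0.2,[-10,-30,15],[0,0,0]],[-0.2,[-15,-30,10],[0,0,0]],[-0.2,[-15,-30,0],[0,0,0]],[-0.2,[-15,-30,0],[0,0,0]],[-0.2,[-15,-30,0],[0,0,0]],[-0.2,[-10,-30,0],[0,0,0]],[-0.2,[-10,-30,0],[0,0,0]]]}}

```text
t: 20.93
eef_pos: [0.492, 0.0131, 0.244]
ee_rot: [180.0, 0.1, 117.8]
contact_force: [0.9, -2.2, 0.2]
gripper_width: 0.404
```

{"name": "jog_arm", "arguments": {"motion": [[-0.2,[-10,-34,0],[0,0,0]],[-0.2,[-10,-34,0],[0,0,0]],[-0.2,[-10,-34,0],[0,0,0]],[-0.2,[-10,-34,0],[0,0,0]],[-0.2,[0,-34,0],[0,0,0]],[-0.2,[0,-34,0],[0,0,0]],[-0.2,[0,-34,0],[0,0,0]],[-0.2,[0,0,0],[0,0,0]]]}}

```text
t: 21.6
eef_pos: [0.4515, -0.2298, 0.2433]
ee_rot: [-179.9, 0.2, 117.4]
contact_force: [-0.1, -1.4, -0.1]
gripper_width: 0.4
```

```bash
python3 -c "
from h import *
delta((0,0,0),[180,0,0])
a=grab('side','side6');b=grab('top','top6')
L=cv2.resize(b[205:300,190:350],(800,475),interpolation=cv2.INTER_CUBIC)[:300]
cv2.imwrite('pics/crop10.png',np.vstack([L[:, :800],np.hstack([cv2.resize(a[225:360,225:375],(334,300)),cv2.resize(b,(400,300)),np.zeros((300,66,3),np.uint8)])]))"
```

```text
t 21.6 pos [ 0.4515 -0.2298  0.2433] rpy [-1.7992e+02  1.7000e-01  1.1738e+02] F [-0.1 -1.4 -0.1] w 0.4
shift mm [-451.5  229.8 -243.3] turn [ 0.0022 -0.0034 -2.0487]
```

View pics/crop10.png

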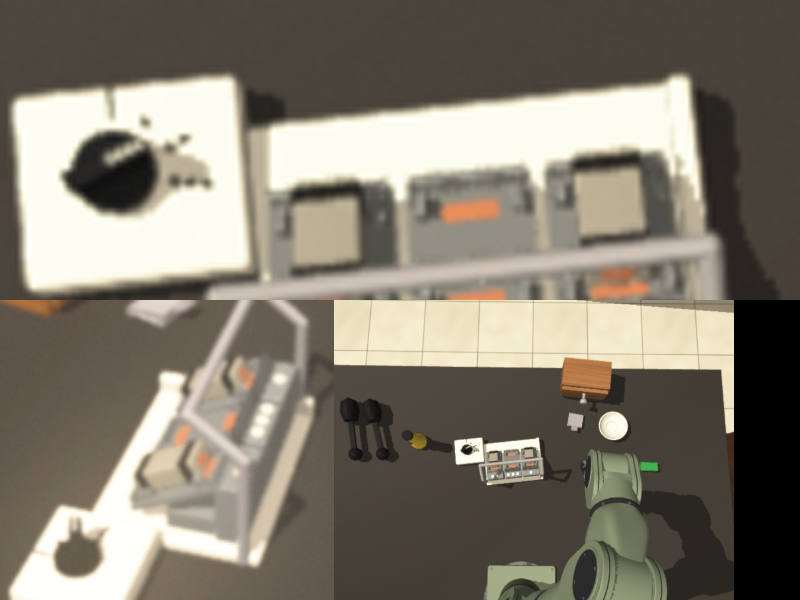

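```bash
python3 -c "
from dial import *
T=cv2.imread('pics/top6.png')
p,e=fit({'top':T},(.5825,.229,(-.9,-1.1,-1.3)),{'top':(198,222,26,28)});print(p,np.degrees(p[2]),e)
g=cv2.resize(cv2.cvtColor(T,cv2.COLOR_BGR2GRAY)[228:246,202:224],None,fx=1,fy=1);print(g)
def w(x,y,z):return plane('top',[[x,y]],z)[0]
for c in(((107,160),(143,146)),):
  A,B=[w(190+(q[0]+.5)/5-.5,205+(q[1]+.5)/5-.5,.066) for q in c];d=B-A;print(A,B,np.degrees(np.arctan2(d[1],d[0])))
"
```

```text
[ 0.58183438  0.22748453 -0.93130764] -53.35999744447884 47.564409119405866
[[252 252 252 252 252 252 252 252 251 236 199 250 252 252 252 249 193 218
  247 251 252 252]
 [252 252 252 252 252 252 252 251 251 249 241 251 251 251 251 247 152 142
  234 251 251 251]
 [252 252 252 252 252 251 251 245 244 240 238 240 241 242 248 248 218 200
  241 251 251 251]
 [252 252 252 252 251 247 235 174 154 111 102 108 124 145 212 240 246 249
  251 251 251 251]
 [252 252 252 251 241 199 128  71  59  41  37  40  48  63 100 161 215 242
  247 251 250 246]
 [252 252 251 243 169  88  50  39  37  39  39  48  63 102 121 166 138 152
  203 242 239 187]
 [252 251 249 208  91  42  38  38  39  48  62 103 120 170 167 173 131  89
  156 182 175 113]
 [252 251 242 135  51  38  36  39  56  98 121 169 167 175 139  83  56  47
  104 154 159 137]
 [252 249 210  84  38  37  36  40  77 146 164 175 140  84  59  32  21  25
   69 143 173 173]
 [251 246 144  54  36  37  38  40  63 117 132  84  59  33  19  18  18  23
   50 115 172 177]
 [245 230 114  45  38  39  38  39  42  52  57  31  20  20  18  17  19  23
   46 106 170 177]
 [174 103  54  40  38  39  38  35  33  27  22  17  18  18  18  21  24  24
   37  94 169 174]
 [144  55  38  39  39  36  35  27  20  17  17  18  19  20  23  22  23  24
   41  99 168 158]
 [208  85  40  38  35  29  22  18  17  18  18  20  22  21  22  24  24  25
   55 121 168 149]
 [245 138  61  34  22  19  17  17  19  20  23  23  24  24  22  25  25  32
   75 148 174 171]
 [250 214 141  79  39  19  21  21  22  22  23  22  22  23  23  26  29  50
  109 169 179 190]
 [252 249 232 184 112  47  23  22  23  22  23  22  24  24  24  29  46  86
  147 177 191 228]
 [252 252 251 247 210 118  66  37  29  24  24  24  25  28  34  47  80 133
  173 191 228 250]]
[0.58283418 0.22601577 0.066     ] [0.59007904 0.20849416 0.066     ] -67.53582408094967
```

```bash
python3 -c "
from rig import r,job
print(r.read_state()['t'],job.sign_off())"
```

```text
the job is handed in; nothing more can be done
21.7 None
```

Both packs are in the charger, the dial is at its two-dot mark, and I handed the job in at 21.7 s of the 72 s.

- **Packs:** The first went into the one-dot bay (right) and then the second into the two-dot bay (left). The three-dot bay in the middle is empty. Wire-frame overlays on both camera views, plus the height of first contact, put both packs flat on the floor between the stops. Each sits about 5–6 mm downslope of centre, within the 7 mm play, and I left them there.
- **Dial:** I turned it clockwise from off. The tool finished at a bearing of -62.1°, exactly the two-dot target. The last picture gave -62° to -64° from the pointer's brightness and grip edges. A rough two-point reading of the pointer gave -67.5° and an automatic silhouette fit gave -53°. I discounted both: the first is crude, and the silhouette fit had also misread the starting angle.
- **Forces:** The wrist force peaked at about 49 N (mostly vertical) while turning the dial, because I had lifted the grip slightly too high. I eased it off before releasing. That load came through the gripping pads; nothing showed the arm or gripper body pressing on anything.
- **Everything else:** The torch, dish and clamp look unmoved in the last top view. One green look-alike is visible in its place, and the arm hid the other. I touched neither, and the arm ended clear of everything.

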